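# Pass a handle blank through the size gauge

### The job

First draw the red-knobbed stop pin out of the gauge, hang it by its collar well into the notch at the side of the green bridge and let go of it. Then lay the light-wood handle blank in the gauge's lead-in, feed it brass end first under the bridge, take it again on the far side and draw it right through until its brass end is up against the yellow end stop; leave it lying there. Leave the dark blank and the tin of ferrules where they are.

Things in the scene. Friction and masses are not known exactly. Their poses are not given: they have to be found in the camera images.
- gauge: Size gauge fixed to the table: dark steel bed 90 wide (x) x 430 long (y -205 to +225) x 20 mm high. Origin on the table under the middle of the bridge. The channel runs along its y axis at x = 0, floor at z 20; work is fed towards +y. Nothing but rails (to z 28), bridge, pin and end stop stands above the bed.
- lead_in (a point): Middle of the lead-in, on the channel floor (gauge x 0, y -120, z 20). Aluminium rails 12 mm wide and 8 mm high (tops at z 28) line the channel: flared here, from about 50 mm apart at y -205 to 34 mm at y -50; 34 mm apart for y -50 to +50; 36 mm from there to the stop.
- mouth (a point): Channel floor at the entrance of the green bridge (gauge x 0, y -30, z 20). The bridge covers y -30 to +30; opening 37 mm wide above the rails, underside of the roof at z 60, roof top at z 70 (bolt heads to 75). The roof is solid: fingers cannot pass it, they must let go and take the work on the far side.
- bore (a point): Mouth of the stop pin's blind bore in the channel floor, at x 0, y +60, z 20 in the gauge's frame; 17 mm across, 16 mm deep (bottom at z = 4).
- notch (a point): Where the parked pin's axis belongs, at the roof's top face (gauge x 80, y 10, z 70). The roof plate (10 mm thick) juts out on the +x side to x 103, free beneath down to the table. The notch is a slot 20 mm wide (x 70 to 90), open to +y at the plate's edge y 40, closed at y 0. The pin's shank enters sideways from +y; its collar then rests on the plate.
- stop (a point): Foot of the yellow end stop's face on the channel floor (gauge x 0, y 206, z 20). The stop's top is at z 60.
- pin: Loose stop pin, 130 g, upright in the bore, blocking the channel just past the bridge. Steel shank 14 mm across, 62 mm long, origin at its foot, z up along it; steel collar 34 mm across from 62 to 67 mm up; red round knob 24 mm across from 67 to 94 mm up, gripped from above. In the bore its foot is at z 4.
- pin_collar (a point): Underside of the pin's collar, on its axis, 62 mm above its foot.
- blank: Light-wood handle blank, 140 g, flat on the table. 160 mm long along its x: wooden block 30 wide (y) x 36 mm high from x -80 to 52, then a round brass ferrule 27 mm across to x 80. Origin mid-length on the underside. Brass end points to the gauge's +y within 20 degrees. If gripped with the fingertips over 10 mm above its underside, the fingers clear the rails.
- blank_nose (a point): Middle of the brass end face of the light blank (its x +80, 18 mm above its underside).
- dark_blank: A second blank of the same size and frame, dark wood with a steel ferrule; not to be moved. It and the light one lie end to end on the robot's side of the gauge, in either order.
- tin: Open steel tin of brass ferrules, 60 mm across and 65 mm high, standing beyond the lead-in; origin under its centre. Not to be moved.
There are look-alikes about, which are no part of the job. What is shaped like the pin but purple is not meant. Of the things that look like the blank, take the one that is nearest to the robot's base at the start.

How it is judged:
By the outcome, as a careful person would: the job done as asked, in the order asked, and still so for the second after the job is handed in, with the robot touching nothing.
It also fails if it takes over 67 s, if anything falls off the work surface, if the arm or the gripper's body presses on something with over 40 N, if the wrist force passes 120 N, or if a joint passes its speed limit or range.

### The arm

A 7-joint arm with a two-finger parallel gripper is mounted at the origin on the work surface. World frame = base frame: x ahead of the robot, y to its left, z up, the work surface at z = 0. Lengths are in mm, angles in rad, forces in N, time in s.
With the tool pointing down it reaches from about 400 to 900 mm from the base axis. Payload 5.6 kg.
Tool frame: the origin (TCP) lies midway between the tips of the shut fingers; the grasp point (between the pads) lies 19 mm behind it; z points along the fingers, y is the line along which they close (so a half turn about z gives the same grasp; the last joint's range is limited). The gripper opens to 92 mm and grips with 3 to 60 N. Pads are 20 mm wide; open, the fingers measure 128 mm over their backs; the gripper's body (75 mm by 189 mm) begins 69 mm behind the grasp point.
Start: joints at [1.129, 0.468, -0.012, 1.603, 0.006, 1.071, -0.056], TCP at [252.363, -599.019, 176.792] pointing down, gripper open.
Joint ranges: [-2.53, 2.53], [-0.31, 2.02], [-1.57, 1.55], [0.28, 2.44], [-1.29, 4.43], [0.15, 1.84], [-2.92, 2.92]. Speed limits (rad/s): [2.57, 2.57, 3.14, 3.14, 3.14, 3.14, 3.14].

### API

Orientations are given as a rotation vector (axis times angle).
In Python, from cell import robot, grip, kin, viewer gives the robot as it stands. Calls block until the motion is done:
- robot.movep(position, orientation): joint-space move of the TCP to a pose.
- robot.servo_line(position, feed=150, rotation=None): straight line of the TCP; rotation=None keeps the orientation; feed is the mean speed in mm/s.
- robot.goto_joints(angles): joint-space move.
- grip(opening, newtons=None): opening from 0.0 (shut) to 1.0 (fully open); newtons is the grip in N (None keeps the last); returns when the fingers have stopped.
- robot.hold(seconds).
- kin.ik(position, orientation): joint angles nearest the present ones, or None.
- robot.observe(): the state.
- viewer.read_camera(name): name is "scene" or "top" or "wrist"; returns the picture (400x640x3 uint8, red, green, blue); there is no depth.
- viewer.camera_info(name): a dict with "camera_matrix" (3x3 intrinsics, pixels), "R" (3x3) and "t" (3): a world point X has camera coordinates R X + t. Camera axes: x right, y down, z forward; pixel columns grow to the right and rows downward; lengths in mm; the calibration is good to about 2 mm. A picture is of the moment at which its call begins: read the wrist's pose just before it. camera_info takes no time and is no camera call; for the wrist camera it gives the pose at the moment of the call.
A pose or a line that the arm cannot do raises robot.IKError and nothing moves.
- robot.job_done(): hands the job in; it is judged then, once.
Trained networks look in the newest picture that a camera, given by its name, has taken for a name from the list of things; names that differ only in an ending like _2 or _b are one class to them, and where a whole thing is asked for, a point or a joint stands for the part that bears it (a point fixed in the world has none). Each returns a list of dicts, best first, with "confidence" (0 to 1); they miss things now and then, are a little off and sometimes report something else, mostly with a low value. They report only what shows in the picture. A call takes as long as a camera call. They do not tell look-alikes from the thing itself.
- viewer.silhouettes(name, camera): "mask" (400x640 bool, what is visible of it).
- viewer.pinpoint(name, camera): "at" ([x, y, z] in mm, in the coordinates of the camera as it stood for that picture, good to about 4 mm: a listed point, or the origin of a listed thing).
The state is a dict: "t": time; "joints": joint angles; "joint_velocities": joint speeds; "joint_torque": joint torques, N m; "tcp_pos": TCP position; "tcp_rot": TCP orientation; "contact_force": force on the tool from outside, world axes, zero at the start; "wrist_torque": the same for the moment, N m; "grip_width": opening from 0.0 (shut) to 1.0 (fully open); "grip_force": force on a finger pad.
Only numpy, scipy, OpenCV 4.12 (cv2) and the standard library are available. Lean on these libraries where they do the work, as an engineer would, in place of code of your own. Each camera call takes 0.05 s, during which the arm holds its last target. There are 200 camera calls.

## Working session

There is one attempt and no reset: what is moved stays moved. The work goes in short steps, each a Python script; the robot and the scene stay as the last script left them, time stands still between calls to the robot, and variables do not carry over. Pictures are saved under pics/ and viewed, at most 12 in all, crops included, and the job is handed in when it is done.

```bash
ls; mkdir -p pics
cat > h.py <<'E'
import numpy as np, cv2
from scipy.spatial.transform import Rotation as R
from cell import robot, grip, kin, viewer
def look(cam,fn=None):
    info=viewer.camera_info(cam); im=viewer.read_camera(cam)
    if fn: cv2.imwrite('pics/'+fn,im[:,:,::-1])
    return im,info
def world(p,info): return np.array(info['R']).T@(np.array(p)-np.array(info['t']))
def pix(X,info):
    c=np.array(info['camera_matrix'])@(np.array(info['R'])@np.array(X)+np.array(info['t'])); return c[:2]/c[2]
def ray(uv,info,z):
    "world point on pixel ray at height z"
    Rm=np.array(info['R']); o=-Rm.T@np.array(info['t'])
    d=Rm.T@np.linalg.inv(info['camera_matrix'])@np.array([uv[0],uv[1],1.])
    return o+d*(z-o[2])/d[2]
def find(name,cam,info):
    for d in viewer.pinpoint(name,cam):
        w=world(d['at'],info); print(cam,name,round(d['confidence'],2),w.round(0),pix(w,info).round(0))
E
cat > a.py <<'E'
from h import *
for c in ('top','scene'):
    im,info=look(c,c+'0.png')
    for n in ('gauge','lead_in','mouth','bore','notch','stop','pin','pin_collar','blank','blank_nose','dark_blank','tin'): find(n,c,info)
o=robot.observe(); print(o['t'],o['tcp_rot'])
E
python3 a.py
```

```text
pics
top gauge 0.66 [624. -35.   1.] [370. 192.]
top gauge 0.58 [ 621. -155.   23.] [432. 193.]
top lead_in 0.76 [ 621. -156.   20.] [433. 193.]
top mouth 0.93 [620. -70.  24.] [389. 193.]
top bore 0.66 [624.  25.  22.] [341. 190.]
top notch 0.63 [704. -33.  68.] [373. 146.]
top stop 0.91 [629. 169.  20.] [268. 187.]
top pin 0.78 [744. 122.   2.] [293. 132.]
top pin 0.62 [627.  23.   4.] [342. 190.]
top pin_collar 0.7 [626.  23.  65.] [343. 187.]
top pin_collar 0.52 [741. 117.  64.] [294. 126.]
top pin_collar 0.44 [621. -70.  25.] [390. 192.]
top pin_collar 0.18 [ 499. -130.    2.] [418. 254.]
top blank 0.81 [490.  70.   5.] [318. 258.]
top blank 0.7 [520. 312.   2.] [197. 242.]
top blank_nose 0.65 [469. 147.  23.] [278. 269.]
top blank_nose 0.65 [448. 328.  19.] [185. 280.]
top dark_blank 0.74 [ 498. -128.    4.] [418. 255.]
top tin 0.75 [ 746. -185.    4.] [444. 132.]
scene gauge 0.77 [626. -40.   4.] [279. 251.]
scene lead_in 0.63 [ 620. -164.   21.] [213. 280.]
scene lead_in 0.52 [ 503. -135.    3.] [204. 228.]
scene mouth 0.61 [621. -69.  19.] [262. 253.]
scene bore 0.83 [628.  14.  25.] [303. 232.]
scene bore 0.57 [ 500. -133.    3.] [205. 227.]
scene notch 0.89 [700. -33.  70.] [301. 264.]
scene stop 0.6 [628. 167.  21.] [368. 196.]
scene pin 0.87 [623.  19.  -1.] [305. 236.]
scene pin 0.57 [744. 114.  -1.] [383. 258.]
scene pin_collar 0.79 [744. 119.  65.] [391. 239.]
scene pin_collar 0.66 [623.  20.  67.] [304. 216.]
scene blank 0.93 [493.  65.   2.] [290. 180.]
scene blank 0.76 [527. 305.   5.] [388. 143.]
scene blank_nose 0.67 [448. 326.  16.] [374. 116.]
scene blank_nose 0.59 [470. 147.  19.] [316. 152.]
scene dark_blank 0.95 [ 501. -133.    2.] [205. 228.]
scene dark_blank 0.25 [472. 145.  17.] [316. 154.]
scene dark_blank 0.16 [621. -72.  21.] [261. 253.]
scene tin 0.59 [ 747. -186.    1.] [236. 355.]
1.3 [3.07925456e+00 6.22283388e-01 3.36177246e-06]
```

```bash
python3 -c "
import cv2
im=cv2.imread('pics/top0.png')[90:310,150:480]; cv2.imwrite('pics/top0c.png',cv2.resize(im,None,fx=2.4,fy=2.4,interpolation=cv2.INTER_CUBIC))"
```

```text
(no output)
```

View pics/top0c.png

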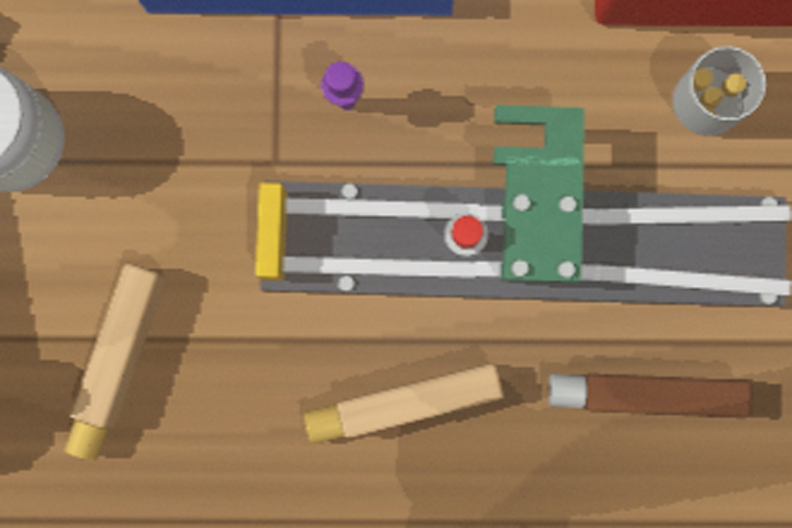

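View pics/scene0.png

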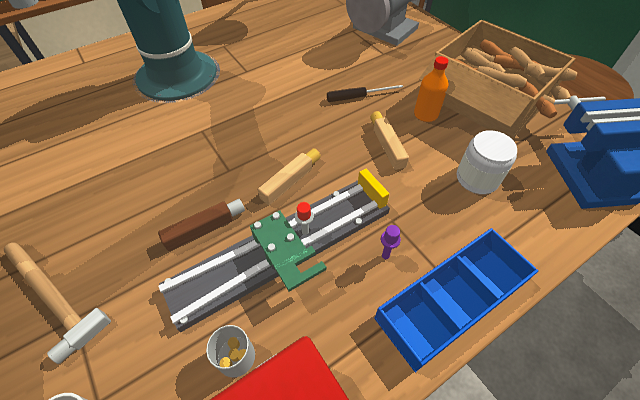

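The light blanks are at top pixels (318,258) and (197,242). I take (318,258): it is 496 mm from the base against 607 mm, it lies end to end with the dark blank, and its brass points about +y. The red-knobbed pin is at (343,187). The purple one at (293,130) is the look-alike. The enlarged crop confirms all of this. Next, a close look with the wrist camera.

```bash
cat >> h.py <<'E'
def down(t):
    "tool pointing down, tool x at world angle t"
    return np.pi*np.array([np.cos(t/2),np.sin(t/2),0])
def best(p,t):
    "of the two equal grasps, the one with the last joint nearer mid-range"
    c=[(abs(q[6]),k) for k in (t,t+np.pi) if (q:=kin.ik(p,down((k+np.pi)%(2*np.pi)-np.pi))) is not None]
    return (min(c)[1]+np.pi)%(2*np.pi)-np.pi
E
cat > b.py <<'E'
from h import *
yaw=-0.026
t=best([640,10,330],np.pi/2+yaw); print('t',t)
robot.movep([640,10,330],down(t))
im,info=look('wrist','w1.png')
for n in ('mouth','bore','notch','stop','pin','pin_collar','blank','blank_nose'): find(n,'wrist',info)
print(-np.array(info['R']).T@info['t'], robot.observe()['t'], robot.observe()['joints'])
E
python3 b.py
```

```text
t 1.5447963267948968
wrist mouth 0.82 [626. -69.  19.] [305. 203.]
wrist bore 0.91 [626.  23.  18.] [304. 151.]
wrist notch 0.64 [704. -32.  74.] [354. 189.]
wrist notch 0.56 [627. -73.  17.] [306. 205.]
wrist stop 0.95 [632. 161.  20.] [304.  61.]
wrist pin 0.97 [747. 116.  -1.] [375.  91.]
wrist pin 0.93 [626.  20.   5.] [304. 152.]
wrist pin 0.21 [471. 145.  21.] [202.  75.]
wrist pin_collar 0.85 [622.  23.  68.] [300. 155.]
wrist pin_collar 0.56 [741. 118.  63.] [379.  87.]
wrist pin_collar 0.25 [ 621. -159.   21.] [305. 251.]
wrist blank 0.9 [495.  67.  -3.] [226. 126.]
wrist blank_nose 0.98 [470. 146.  20.] [202.  75.]
[643.02558528  83.88084701 537.44773755] 4.3583 [ 0.38367559  0.42856052 -0.6488466   1.3992541   0.25773643  1.39895603
 -0.29133977]
```

View pics/w1.png

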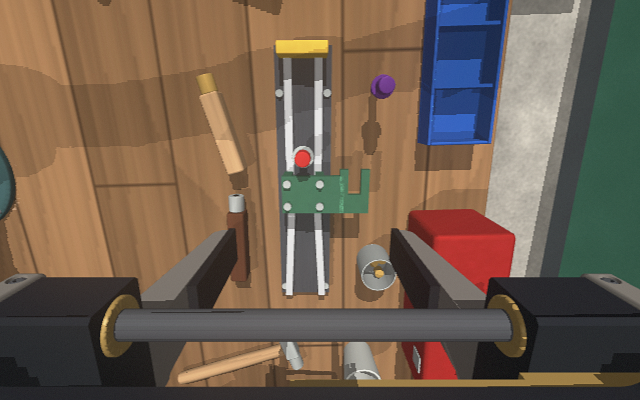

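The wrist picture shows the red pin at (303,157), the bridge with its notch at about (354,189), the stop at (302,46) and the light blank with its nose at (207,82), all matching the networks. I'll take one closer look and measure the knob and the notch edges by colour.

```bash
cat > c.py <<'E'
from h import *
robot.servo_line([665,-40,215],feed=200)
im,info=look('wrist','w2.png')
G={'mouth':(0,-30),'bore':(0,60),'notch':(80,10),'stop':(0,206),'pin':(0,60),'pin_collar':(0,60),'lead_in':(0,-120)}
for n in G: find(n,'wrist',info)
find('blank','wrist',info)
hsv=cv2.cvtColor(im,cv2.COLOR_RGB2HSV)
P=[(620,-70),(626,-69),(621,-69),(624,25),(626,23),(628,14),(704,-33),(704,-32),(700,-33),(629,169),(632,161),(628,167),(627,23),(626,23),(623,20),(626,20),(622,23),(621,-156),(620,-164)]
Q=['mouth']*3+['bore']*3+['notch']*3+['stop']*3+['pin']*5+['lead_in']*2
from scipy.optimize import least_squares
q=np.array([G[k] for k in Q],float);P=np.array(P,float)
rot=lambda a:np.array([[np.cos(a),-np.sin(a)],[np.sin(a),np.cos(a)]])
s=least_squares(lambda v:((q@rot(v[2]).T+v[:2])-P).ravel(),[625,-38,-.026],loss='soft_l1',x_scale=[1,1,.01]).x
print('gauge fit',s, 'notch',rot(s[2])@[80,10]+s[:2],'bore',rot(s[2])@[0,60]+s[:2])
# knob (red): enclosing contour, top disc
m=((hsv[...,0]<8)|(hsv[...,0]>172))&(hsv[...,1]>150)&(hsv[...,2]>80)
n,l,st,ce=cv2.connectedComponentsWithStats(m.astype(np.uint8))
for i in range(1,n):
    if st[i,4]>100: print('red',st[i],ce[i],ray(ce[i],info,88).round(1))
# draw expected plate outline
v=im[:,:,::-1].copy()
def proj(x,y,z): return pix([*(rot(s[2])@[x,y]+s[:2]),z],info)
pts=[(45,40),(70,40),(70,0),(90,0),(90,40),(103,40),(103,-30)]
cv2.polylines(v,[np.int32([proj(*p,70)*4 for p in pts])],False,(255,0,255),1,shift=2)
for p in [(0,60,98),(80,10,70)]: cv2.circle(v,tuple(np.int32(proj(*p))),2,(255,255,0),-1)
c=[int(k) for k in proj(50,30,70)]
print('crop',c); x0,y0=max(c[0]-100,0),max(c[1]-75,0)
cv2.imwrite('pics/w2c.png',cv2.resize(v[y0:y0+150,x0:x0+200],None,fx=4,fy=4,interpolation=cv2.INTER_NEAREST))
E
python3 c.py
```

```text
wrist mouth 0.86 [624. -67.  19.] [282. 193.]
wrist bore 0.82 [624.  21.  18.] [278. 126.]
wrist notch 0.82 [706. -30.  72.] [346. 172.]
wrist pin 0.82 [624.  20.   6.] [279. 127.]
wrist pin 0.81 [744. 117.   1.] [371.  45.]
wrist pin 0.53 [700. -30.  72.] [341. 172.]
wrist pin 0.19 [ 502. -130.   -3.] [203. 232.]
wrist pin_collar 0.75 [620.  22.  65.] [270. 127.]
wrist lead_in 0.79 [ 624. -161.   24.] [285. 257.]
wrist blank 0.63 [492.  68.  -1.] [177.  91.]
gauge fit [ 6.23466241e+02 -3.91330395e+01 -3.05144220e-02] notch [703.734096   -31.57846978] bore [625.29682264  20.83902872]
red [262 119  23  23 404] [272.6460396  129.70049505] [625.5  20.4  88. ]
red [ 415  202  151   92 9015] [489.52457016 240.64070993] [ 874.1 -114.1   88. ]
red [ 405  342   52   38 1593] [428.07219083 361.38857502] [ 814.4 -286.2   88. ]
crop [318, 155]
```

View pics/w2c.png

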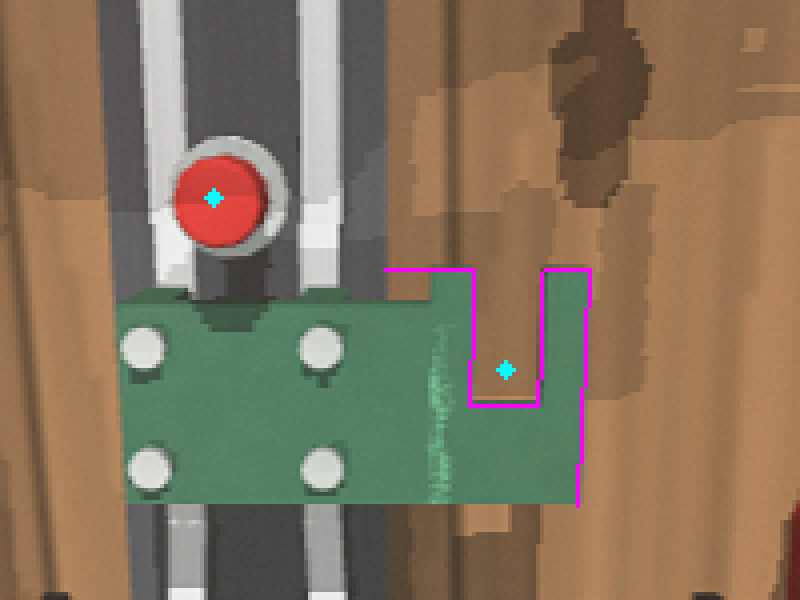

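The drawn notch outline and pin centre match the picture to about 1 mm: knob at world (625.5, 20.5), notch at (703.7, -31.6). Drawing the pin now.

```bash
cat >> h.py <<'E'
YAW=-0.0305; O=np.array([623.6,-39.1])
def g(x,y,z): "gauge to world"; return [*(R.from_euler('z',YAW).as_matrix()[:2,:2]@[x,y]+O),z]
TG=np.pi/2+YAW
def st(k=''):
    o=robot.observe(); print(k,'t',round(o['t'],2),'tcp',np.round(o['tcp_pos'],1),'w',round(o['grip_width']*92,1),'gf',np.round(o['grip_force'],1),'F',np.round(o['contact_force'],1)); return o
E
cat > d.py <<'E'
from h import *
robot.movep([625.5,20.5,120],down(TG)); grip(0.7)
robot.servo_line([625.5,20.5,73.5],feed=80)
grip(0.0,35); st('grip')
robot.servo_line([625.5,20.5,118],feed=80); st('lift')
robot.servo_line(g(80,84,118),feed=200); robot.servo_line(g(80,84,81.5),feed=100)
im,info=look('wrist','w3.png'); find('pin_collar','wrist',info); find('notch','wrist',info)
st()
cv2.imwrite('pics/w3c.png',cv2.resize(im[60:290,200:480],None,fx=2.6,fy=2.6))
E
python3 d.py
```

```text
grip t 8.47 tcp [625.5  20.5  73.5] w 0.7 gf 0.0 F [-0.  -1.  -0.3]
lift t 9.18 tcp [625.3  20.3 118. ] w 0.8 gf 0.0 F [-0.1 -0.1 -0.6]
wrist pin_collar 0.77 [621.  22.  66.] [205. 243.]
wrist pin_collar 0.7 [742. 116.  62.] [360. 114.]
 t 10.41 tcp [706.6  42.6  82.1] w 0.3 gf 0.0 F [0.4 0.3 0.5]
```

View pics/w3c.png

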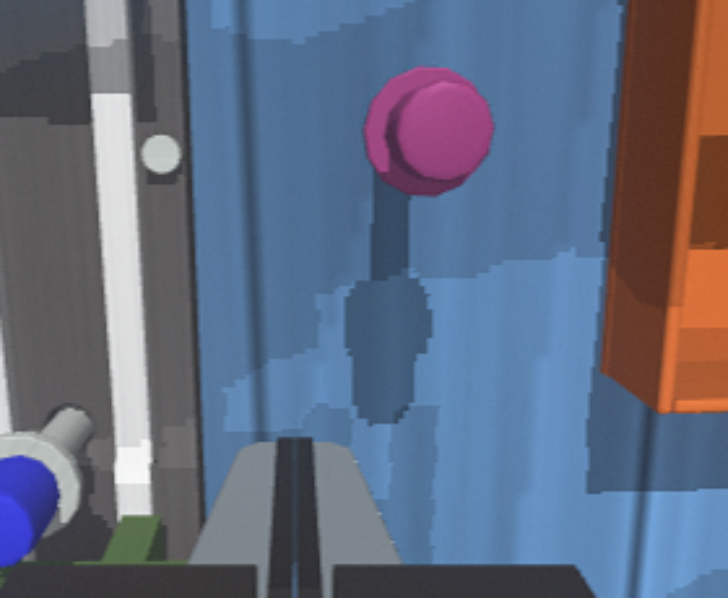

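The grip came up empty (width 0). In the picture the pin is still standing in its bore at crop (20,510), and the shut fingertips are at crop (294,440). I'll check where the fingertips should project before trying again.

```bash
cat > e.py <<'E'
from h import *
i=viewer.camera_info('wrist'); o=st()
T=R.from_rotvec(o['tcp_rot']).as_matrix(); p=np.array(o['tcp_pos'])
print(T.round(3)); print('tcp px',pix(p,i),'pad edge fwd',pix(p+T@[10,0,0],i),'grasp',pix(p+T@[0,0,-19],i))
robot.servo_line([706,42,120],feed=150)
robot.movep([625.5,20.5,120],down(TG)); grip(0.7); st()
im,i=look('wrist','w4.png'); find('pin_collar','wrist',i); find('pin','wrist',i)
p=np.array(robot.observe()['tcp_pos']); print('tcp px',pix(p,i))
v=im[:,:,::-1].copy(); cv2.circle(v,tuple(np.int32(pix(p,i))),3,(255,255,0),-1); cv2.imwrite('pics/w4c.png',v)
E
python3 e.py
```

```text
t 10.41 tcp [706.6  42.6  82.1] w 0.3 gf 0.0 F [0.4 0.3 0.5]
[[ 0.03   1.     0.001]
 [ 1.    -0.03   0.   ]
 [ 0.     0.001 -1.   ]]
tcp px [311.46859285 222.07655852] pad edge fwd [311.45345522 208.77401513] grasp [311.37347803 231.94616388]
 t 12.28 tcp [625.5  20.5 120. ] w 64.1 gf 0.0 F [-0.2  0.6 -0.2]
wrist pin_collar 0.96 [623.  22.  67.] [309. 200.]
wrist pin 0.77 [744. 120.   1.] [427.  84.]
wrist pin 0.71 [626.  21.   8.] [312. 186.]
tcp px [311.44565369 222.029405  ]
```

View pics/w4c.png

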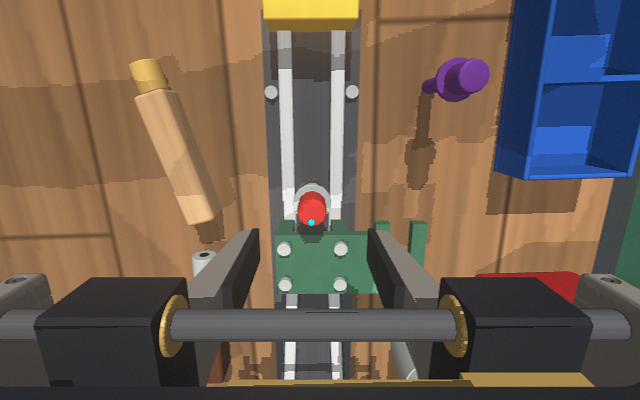

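The jaws look centred over the knob, with the TCP marker at (311,222) on the knob at (312,209). But the fingertip edges show at row 230, where row 209 was expected. I'll go down again, log the closing, and look at it from outside.

```bash
cat > f.py <<'E'
from h import *
i=viewer.camera_info('wrist'); o=robot.observe(); p=np.array(o['tcp_pos']); T=R.from_rotvec(o['tcp_rot']).as_matrix()
for h in (0,20,40): print(h,[pix(p+T@[10,s*32,-h],i).round(0) for s in (-1,1)])
robot.servo_line([625.5,20.5,73.5],feed=100); st('low')
ims=[look('scene')[0],look('wrist')[0]]
grip(0.3,20); st('0.3'); 
si,inf=look('scene'); print('tcp in scene',pix(robot.observe()['tcp_pos'],inf),'tip h20',pix([625.5,20.5,93.5],inf))
c=lambda a:cv2.resize(a[150:290,220:400],(400,300),interpolation=cv2.INTER_CUBIC)
w=lambda a:cv2.resize(a[140:290,220:420],(400,300),interpolation=cv2.INTER_CUBIC)
cv2.imwrite('pics/f.png',np.vstack([np.hstack([c(ims[0]),w(ims[1])]),np.hstack([c(si),w(look('wrist')[0])])])[:,:,::-1])
E
python3 f.py
```

```text
0 [array([266., 209.]), array([357., 209.])]
20 [array([262., 218.]), array([361., 218.])]
40 [array([256., 229.]), array([366., 229.])]
low t 13.04 tcp [625.6  20.7  73.4] w 64.5 gf 0.0 F [-0.1 -0.   1. ]
0.3 t 13.83 tcp [625.5  20.5  73.5] w 27.9 gf 0.0 F [ 0.7 -0.8 -0.3]
tcp in scene [304.35067839 214.77800228] tip h20 [303.87554033 208.37352972]
```

View pics/f.png

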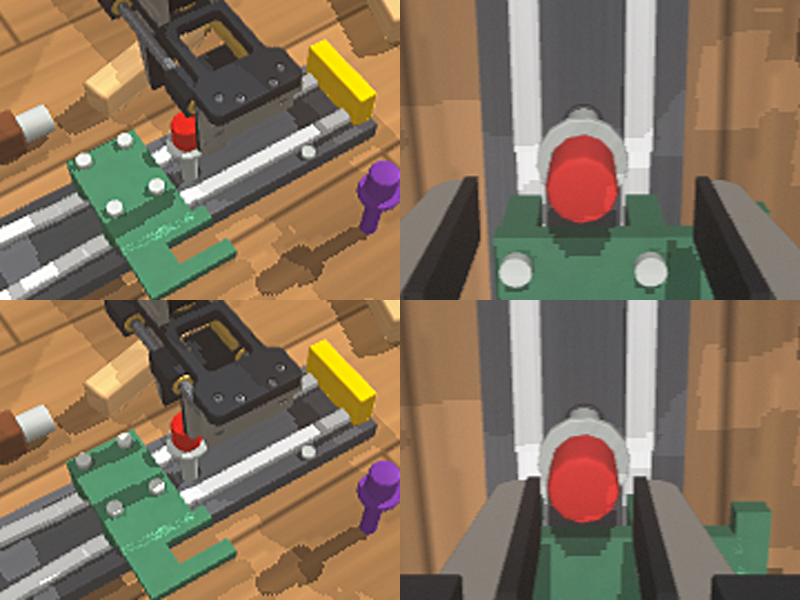

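The outside view shows the real fingertips ending beside or above the knob. Tip pixels (258,230) and (368,230) match the projection for h≈39–40, so the true tips sit about 39 mm behind the reported TCP. I'll work with that offset and go correspondingly lower.

```bash
cat >> h.py <<'E'
D=39.  # real fingertips lie this far behind the reported TCP
E
cat > d.py <<'E'
from h import *
grip(0.7)
robot.servo_line([625.5,20.5,77-D],feed=60); st('low')
grip(0.0,35); o=st('grip')
if o['grip_width']*92>18:
    robot.servo_line([625.5,20.5,122-D],feed=80); st('lift')
    robot.servo_line(g(80,84,122-D),feed=200); robot.servo_line(g(80,84,85.5-D),feed=100)
    im,info=look('wrist','w5.png'); find('pin_collar','wrist',info); find('pin','wrist',info); find('notch','wrist',info)
    st()
    si,sf=look('scene'); find('pin_collar','scene',sf)
    cv2.imwrite('pics/w5c.png',np.hstack([cv2.resize(im[120:320,220:420],(400,400)),cv2.resize(si[180:300,270:390],(400,400))])[:,:,::-1])
E
python3 d.py
```

```text
low t 15.37 tcp [625.6  20.6  38. ] w 64.4 gf 0.0 F [-0.7  0.4  0.7]
grip t 16.07 tcp [625.5  20.5  38.1] w 23.3 gf 35.0 F [ 0.2 -0.3  1.2]
lift t 16.78 tcp [625.3  20.3  83. ] w 23.6 gf 35.0 F [ 0.6  0.  -1.1]
wrist pin_collar 0.93 [742. 117.  66.] [369. 113.]
wrist pin_collar 0.82 [703.  45.  73.] [308. 233.]
wrist pin 0.68 [746. 118.   0.] [360. 111.]
wrist pin 0.57 [706.  41.  14.] [313. 210.]
wrist pin 0.51 [704.  46.  74.] [308. 232.]
wrist notch 0.72 [704. -31.  70.] [312. 332.]
wrist notch 0.32 [631. 163.  20.] [199.  48.]
 t 18.07 tcp [706.7  42.6  47.2] w 23.1 gf 35.0 F [-0.9 -0.4 -0.8]
scene pin_collar 0.54 [706.  41.  73.] [341. 243.]
scene pin_collar 0.5 [745. 116.  65.] [390. 240.]
```

The pin is held (23.3 mm wide) and its collar is at about z 74, above the plate. Sliding it in.

```bash
cat > k.py <<'E'
from h import *
robot.servo_line(g(80,11,85.5-D),feed=70); st('in')
robot.servo_line(g(80,11,81.8-D),feed=25); st('down')
grip(0.5,10); st('open')
robot.servo_line(g(80,11,150-D),feed=120)
robot.servo_line(g(60,-20,215-D),feed=250)
im,i=look('wrist','w6.png'); find('pin_collar','wrist',i); find('pin','wrist',i); find('notch','wrist',i)
t,ti=look('top'); find('pin_collar','top',ti)
print(pix(g(80,11,75),i),g(80,11,0)); st()
a=cv2.resize(im[60:310,220:470],(400,400));b=cv2.resize(t[100:220,310:430],(400,400))
cv2.imwrite('pics/k.png',np.hstack([a,b])[:,:,::-1])
E
python3 k.py
```

```text
in t 19.36 tcp [703.9 -29.5  46.6] w 22.9 gf 35.0 F [ 0.3 -0.3 -1. ]
down t 19.66 tcp [703.7 -30.2  42.5] w 23.5 gf 35.0 F [ 0.2 -0.3 -1.7]
open t 20.18 tcp [704.  -30.6  42.9] w 46.1 gf 0.0 F [-0.  -0.4  0.3]
wrist pin_collar 0.66 [702. -31.  73.] [330. 159.]
wrist pin 0.91 [750. 116.   0.] [367.  16.]
wrist pin 0.74 [707. -28.  12.] [331. 149.]
wrist notch 0.88 [704. -32.  69.] [331. 158.]
top pin_collar 0.63 [741. 117.  63.] [294. 127.]
top pin_collar 0.54 [705. -28.  71.] [370. 145.]
[331.68329542 158.06881508] [np.float64(703.898240870401), np.float64(-30.544737694315344), 0]
 t 21.64 tcp [682.5 -60.2 174.7] w 45.9 gf 0.0 F [-1.   0.2 -0.5]
```

View pics/k.png

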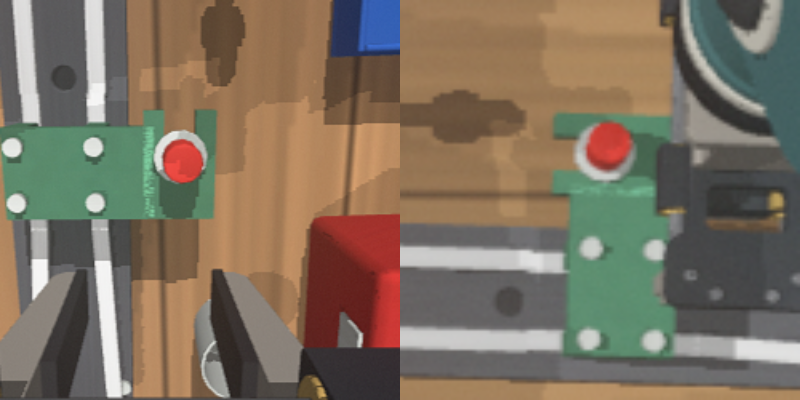

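The pin hangs upright in the notch, collar on the plate at crop (182,157), and the bore is empty. Now the light blank: one look from above it, then grasp.

```bash
cat > l.py <<'E'
from h import *
tb=1.836
robot.movep([500,10,190],down(tb)); grip(0.6)
im,i=look('wrist','w7.png'); find('blank','wrist',i); find('blank_nose','wrist',i)
for s in viewer.silhouettes('blank','wrist')[:2]:
    m=s['mask'].astype(np.uint8); ys,xs=np.nonzero(m); (c,sz,a)=cv2.minAreaRect(np.c_[xs,ys].astype(np.float32))
    b=cv2.boxPoints((c,sz,a)); W=np.array([ray(k,i,30)[:2] for k in b]); 
    e=[W[1]-W[0],W[2]-W[1]]; L=max(e,key=np.linalg.norm); ang=np.arctan2(*L[::-1])%np.pi
    print('mask',round(s['confidence'],2),'c',ray(c,i,30).round(1),'sides',[round(np.linalg.norm(k),1) for k in e],'ang',ang.round(3))
st(); print(kin.ik([491,68,-25],down(tb)))
E
python3 l.py
```

```text
wrist blank 0.61 [491.  70.  -3.] [317. 125.]
wrist blank_nose 0.7 [475. 149.  22.] [322.  53.]
wrist blank_nose 0.23 [ 501. -130.   -5.] [287. 264.]
mask 0.82 c [490.4  72.8  30. ] sides [np.float64(160.3), np.float64(29.4)] ang 1.796
mask 0.28 c [661.9   1.4  30. ] sides [np.float64(436.0), np.float64(160.7)] ang 1.547
 t 22.99 tcp [500.1  10.  189.9] w 55.0 gf 0.0 F [0.2 0.9 0.5]
[ 0.26706678  0.62058605 -0.58111131  2.06949821  0.58498686  0.61640432
 -0.45390148]
```

```bash
cat > m.py <<'E'
from h import *
tb=1.80; b=np.array([491,70.])
robot.movep([*b,70-D],down(tb))
robot.servo_line([*b,13-D],feed=80); st('low')
grip(0,40); o=st('grip')
assert o['grip_width']*92>25
robot.servo_line([*b,115-D],feed=150); st('lift')
robot.movep(g(0,-122,115-D),down(TG))
robot.servo_line(g(0,-122,42-D),feed=120)
robot.hold(0.2); im,i=look('wrist','w8.png'); find('blank_nose','wrist',i); find('mouth','wrist',i)
print('nose expected',g(0,-42,0)); st()
cv2.imwrite('pics/m.png',cv2.resize(im[60:300,200:420],None,fx=2.4,fy=2.4)[:,:,::-1])
E
python3 m.py
```

```text
low t 24.57 tcp [491.2  70.3 -25.9] w 55.0 gf 0.0 F [ 1.   0.5 -0.4]
grip t 25.07 tcp [491.2  69.9 -25.7] w 29.8 gf 39.9 F [-0.6 -0.2  2.4]
lift t 25.91 tcp [490.3  69.6  75.3] w 29.8 gf 39.9 F [-0.8 -0.4 -1.7]
wrist mouth 0.71 [626. -70.  18.] [315.  84.]
nose expected [np.float64(622.3191985991375), np.float64(-81.08046626434191), 0]
 t 28.05 tcp [ 620.1 -161.3    3.5] w 29.1 gf 39.9 F [-0.7  0.4 -0.8]
```

View pics/m.png

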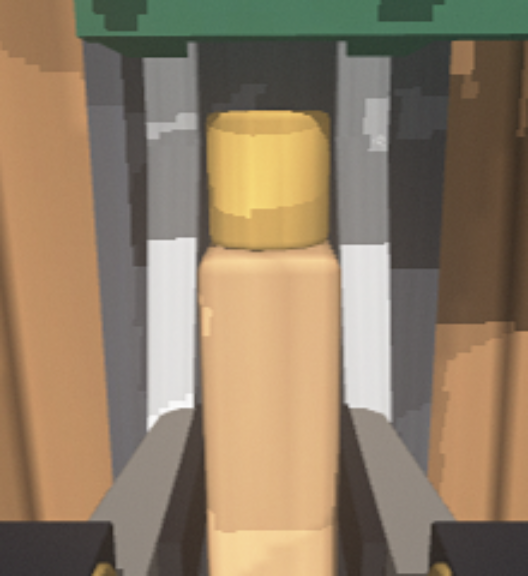

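The blank hangs straight and centred between the rails, nose at crop (268,115), well short of the bridge. Lay it down, regrip near the tail and feed.

```bash
cat > n.py <<'E'
from h import *
robot.servo_line(g(0,-122,33.5-D),feed=40); st('laid')
grip(0.48,25); st('open')
robot.servo_line(g(0,-122,36-D),feed=60)
robot.servo_line(g(0,-190,36-D),feed=120)
grip(0,25); o=st('regrip'); assert 26<o['grip_width']*92<34
for y in (-150,-115,-80,-46):
    robot.servo_line(g(0,y,36-D),feed=70); o=st(y)
    if np.linalg.norm(o['contact_force'])>15: print('STOP'); break
im,i=look('wrist','w9.png'); find('blank_nose','wrist',i); find('pin_collar','wrist',i)
s,si=look('scene','s9.png'); find('blank_nose','scene',si)
print('exp nose',g(0,102,38))
E
python3 n.py
```

```text
laid t 28.41 tcp [ 620.  -161.1   -5.7] w 30.1 gf 39.9 F [ 0.2 -0.3  0.1]
open t 28.82 tcp [ 619.9 -161.    -5.5] w 44.5 gf 0.0 F [-0.9  0.5 -0.2]
regrip t 30.14 tcp [ 618.  -228.    -2.9] w 30.0 gf 25.0 F [-0.6  2.4  0.6]
-150 t 30.87 tcp [ 619.2 -188.1   -2.9] w 29.8 gf 25.0 F [-0.8  1.5  2.1]
-115 t 31.52 tcp [ 620.3 -152.4   -2.9] w 29.5 gf 25.0 F [0.1 2.8 2.4]
-80 t 32.17 tcp [ 621.3 -117.    -2.9] w 30.0 gf 25.0 F [0.2 2.1 3.2]
-46 t 32.8 tcp [622.3 -82.6  -2.9] w 29.8 gf 25.0 F [0.1 3.2 4.4]
wrist pin_collar 0.84 [702. -29.  72.] [490. 158.]
scene blank_nose 0.76 [627.  56.  37.] [322. 217.]
scene blank_nose 0.76 [449. 325.  17.] [374. 116.]
scene blank_nose 0.67 [701. -34.  71.] [301. 264.]
scene blank_nose 0.2 [703. -34.   8.] [304. 281.]
exp nose [np.float64(626.7105176878091), np.float64(62.852560927687485), 38]
```

The nose shows at world y ≈ 56, about 6 mm less than planned. I'll push the tail on a little with shut fingers so there is plenty of wood to grip beyond the bridge.

```bash
cat > p.py <<'E'
from h import *
grip(0.48,25)
robot.servo_line(g(0,-92,36-D),feed=120); grip(0,10)
for y in (-70,-58,-46):
    robot.servo_line(g(0,y,36-D),feed=60); o=st(y)
    if np.linalg.norm(o['contact_force'])>20: print('STOP'); break
robot.servo_line(g(0,-56,36-D),feed=100)
robot.servo_line(g(0,-56,160-D),feed=200)
robot.movep(g(0,66,160-D),down(TG)); grip(0.5)
im,i=look('wrist','w10.png'); find('blank_nose','wrist',i); find('pin_collar','wrist',i); find('stop','wrist',i)
s,si=look('scene','s10.png'); find('blank_nose','scene',si)
st(); print('exp nose',g(0,124,38))
cv2.imwrite('pics/p.png',cv2.resize(im[20:320,200:420],None,fx=2,fy=2)[:,:,::-1])
E
python3 p.py
```

```text
-70 t 35.26 tcp [ 621.6 -108.5   -2.9] w 0.3 gf 0.0 F [ 0.1  0.  -0.5]
-58 t 35.61 tcp [621.9 -96.3  -2.9] w 0.9 gf 0.0 F [-0.4 -1.2  1.1]
-46 t 35.96 tcp [622.3 -84.1  -2.9] w 0.5 gf 0.0 F [ 0.6 -0.8  0.5]
wrist blank_nose 0.77 [628.  87.  40.] [312. 130.]
wrist pin_collar 0.87 [742. 114.  60.] [449.  94.]
wrist pin_collar 0.58 [703. -28.  71.] [397. 257.]
wrist stop 0.62 [635. 165.  18.] [317.  42.]
scene blank_nose 0.87 [451. 329.  16.] [375. 117.]
scene blank_nose 0.63 [630.  87.  37.] [336. 210.]
 t 38.63 tcp [625.6  26.9 121. ] w 46.0 gf 0.0 F [-1.5  0.1  0.2]
exp nose [np.float64(627.3814136596895), np.float64(84.8423289709142), 38]
```

View pics/p.png

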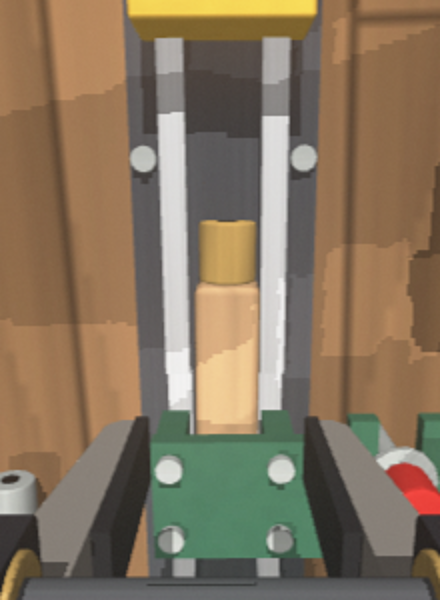

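The blank lies straight in the channel with its nose at crop (228,222), gauge y ≈ 125, and plenty of wood is showing. Take it at y 74 and draw it to the stop, feeling for contact.

```bash
cat > q.py <<'E'
from h import *
robot.servo_line(g(0,74,160-D),feed=150)
robot.servo_line(g(0,74,36-D),feed=130); grip(0,25); o=st('grip'); assert 26<o['grip_width']*92<34
robot.servo_line(g(0,146,36-D),feed=90); o=st(146)
f0=o['contact_force'][1]
for y in np.arange(147.5,168,1.5):
    robot.servo_line(g(0,y,36-D),feed=30); o=robot.observe(); f=o['contact_force'][1]-f0
    print(y,np.round(o['contact_force'],1),end=' | ')
    if abs(f)>8: break
st('end')
grip(0.5,25)
robot.servo_line(g(0,y,150-D),feed=150)
robot.servo_line(g(0,90,230-D),feed=200)
im,i=look('wrist','w11.png'); find('blank_nose','wrist',i); find('stop','wrist',i)
s,si=look('scene','s11.png'); find('blank_nose','scene',si); find('pin_collar','scene',si)
print('exp nose',g(0,206,38)); st()
a=cv2.resize(im[0:240,200:440],(400,400));b=cv2.resize(s[170:310,250:400],(400,400))
cv2.imwrite('pics/q.png',np.hstack([a,b])[:,:,::-1])
E
python3 q.py
```

```text
grip t 40.37 tcp [626.4  34.8  -2.2] w 29.8 gf 25.0 F [-1.1 -0.3  3.5]
146 t 41.32 tcp [628.7 107.5  -2.3] w 29.7 gf 25.0 F [ 0.1 -0.8  4.9]
147.5 [-1.3 -3.   6.9] | 149.0 [-1.3 -3.7  7.2] | 150.5 [-0.5 -3.4  6.4] | 152.0 [-0.3 -3.8  7.6] | 153.5 [ 0.  -3.   6.1] | 155.0 [ 0.2 -4.1  6.4] | 156.5 [-0.7 -7.   7.7] | 158.0 [ -1.4 -10.1  10. ] | end t 43.32 tcp [629.3 113.7  -2.3] w 29.6 gf 25.0 F [ -1.4 -10.1  10. ]
wrist blank_nose 0.88 [634. 170.  40.] [316.  72.]
wrist stop 0.7 [633. 164.  21.] [315.  80.]
scene blank_nose 0.68 [452. 326.  17.] [375. 117.]
scene blank_nose 0.61 [632. 164.  38.] [369. 192.]
scene pin_collar 0.59 [701. -33.  69.] [302. 264.]
scene pin_collar 0.57 [744. 120.  67.] [391. 238.]
scene pin_collar 0.27 [632. 167.  22.] [369. 197.]
exp nose [np.float64(629.8820259185164), np.float64(166.8041916774865), 38]
 t 45.63 tcp [625.8  51.7 190.1] w 46.1 gf 0.0 F [ 1.  -1.  -0.4]
```

View pics/q.png

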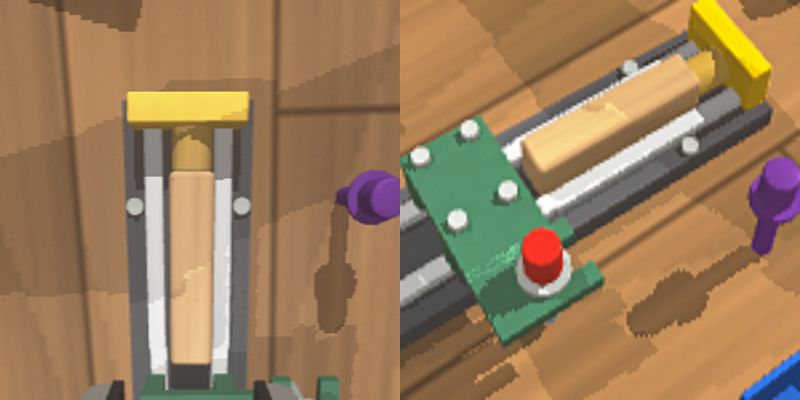

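The nose is up against the yellow stop at crop (190,127), and the pin hangs in the notch at (543,255). I'll check the fit by projecting the wood edges: tail at full pixel (314,217.8), shoulder at (314,103.2).

Run:
```python
from h import *
i=viewer.camera_info('wrist'); Rg=R.from_euler('z',-YAW).as_matrix()[:2,:2]
for uv,z in (((314,217.8),56),((314,103.2),56),((313,75.5),60),((313,76.5),52)): print(uv,Rg@(ray(uv,i,z)[:2]-O))
```

```text
(314, 217.8) [ 1.85653273 47.59518871]
(314, 103.2) [  1.53221763 176.34877536]
(313, 75.5) [  0.42353834 203.42263576]
(313, 76.5) [  0.42459355 203.32164379]
```

```bash
python3 -c "
from cell import robot
print(robot.job_done())"
```

```text
the job is handed in; nothing more can be done
None
```

I handed the job in at about 46 s of the 67 s. The red-knobbed pin hangs by its collar in the notch, and the light blank lies through the gauge with its brass end against the yellow stop: force rose to about 10 N at contact, and the pictures agree to about 1 mm. The first pin grasp closed empty because the real fingertips sit about 39 mm behind the reported TCP. I did not check the dark blank or the tin again at the end, but the moves were planned clear of both.

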